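Unload a collar from the ratchet deburring stand onto its plug

ROBOT

A 6-joint arm with a two-finger parallel gripper is mounted at the origin on a cart in front of the work surface, level with it; the furniture and walls round the work are solid. World frame = base frame: x ahead of the robot, y to its left, z up, the work surface at z = 0. Lengths are in mm, angles in rad, forces in N, time in s.
With the tool pointing down it reaches from about 325 to 900 mm from the base axis. Payload 6.1 kg.
Tool frame: the origin (TCP) lies at the very end of the fingers, on their centre line; the grasp point (between the pads) lies 19 mm behind it (env.grip_depth is the distance from the TCP to the grasp point, in mm); x points along the fingers, y is the direction in which the jaws open and shut, and the axes are right-handed (so a half turn about x gives the same grasp; the last joint's range is limited). The gripper opens to 87 mm and grips with 3 to 60 N. Pads are 19 mm wide; open, the fingers measure 117 mm over their backs; the gripper's body (75 mm by 190 mm) begins 51 mm behind the grasp point.
Start: joints at [-1.423, 0.22, 1.526, -0, 1.395, -0.126], TCP at [168.988, -601.713, 222.538] pointing down, gripper open.
Joint ranges: [-2.98, 2.98], [-0.91, 2.08], [0.09, 2.57], [-1.24, 4.39], [0.2, 2.65], [-2.68, 2.68]. Speed limits (rad/s): [2.57, 2.57, 3.01, 3.14, 3.14, 3.14].

INTERFACE

Orientations are given as a rotation vector (axis times angle).
In Python, from bench import env, optics, ticket gives the robot as it stands.
- The arm moves only by the shell command python3 -m crank 'ROWS'. ROWS is JSON, a list of rows, each a list of 7 numbers: the opening, from 0 (shut) to 1 (fully open), then the shift along the tool's x, y, z in m, then the turn, a rotation vector about the tool's x, y, z in rad. A call has 1 to 8 rows; each row shifts and turns the commanded pose from where the row before left it, along the tool's axes as they then stand; what a row does not reach is not made up. A row lasts 1/10 s, in which the tool goes at most 50 mm and 8.59 degrees, less where a joint would pass 70% of its speed; a pose out of reach is approached as far as the arm can. A call is refused whole if a number of a shift passes 0.05 or a number of a turn 0.15, either way. A call with a gripper value outside its range is refused whole. The fingers move at their own pace and stop on an object; the grip force is fixed at half the most. Time passes only in rows, so rows that do not move let the fingers close. It gives the time, the measured TCP pose, the force and the opening at its end, in the units of the state.
- env.state(): the state, without advancing time (a new reading comes with each control period).
- optics.camera(name): name is "scene" or "top"; returns (picture, depth): 400x640x3 uint8, red, green, blue; 400x640 float32, mm along the optical axis (not along the pixel's ray), 0 where there is no reading.
- optics.camera_info(name): a dict with "mtx" (3x3 intrinsics, pixels), "cam_to_world" (4x4, takes a point from camera to world coordinates). Camera axes: x right, y up, looking along -z (the intrinsics and any distortion apply to the point x, -y, -z); pixel columns grow to the right and rows downward; lengths in mm; the calibration is good to about 2 mm. A picture is of the moment at which its call begins. camera_info takes no time and is no camera call.
- ticket.finish_job(): hands the job in, once; it reports no verdict.
The state is a dict: "time_s": time; "q": joint angles; "qvel": joint speeds; "tau": joint torques, N m; "eef_pos": TCP position; "orientation": TCP orientation; "wrist_force": force on the tool from outside, world axes, zero at the start; "wrist_torque": the same for the moment, N m; "opening": opening from 0.0 (shut) to 1.0 (fully open).
Only numpy, scipy, OpenCV 4.12 (cv2) and the standard library are available. Lean on these libraries where they do the work, as an engineer would, in place of code of your own. Each camera call takes 0.05 s, during which the arm holds its last target. There are 200 camera calls.

TASK

The steel collar on the sloping deburring stand is done. Press the thumb pad of the sprung pawl so that the ratchet clamp springs right back, lift the collar up and off its peg, and put it gently, without letting it drop, over the bare plug on the stand's wing until it sits flat on the plug's shoulder. Leave the clamp open and the other things on the bench where they are.

Things in the scene. Friction and masses are not known exactly. Their poses are not given: they have to be found in the camera images.
- deburring_stand: The fixed stand at the bench's edge: dark cast base 106x78 mm, steel face sloping 40 degrees; origin on the bench below peg_root. Seen from peg_root: 40 mm clear each side of the collar along y; clamp bearings (x 24 to 44, y -22 to 22, z to 28 mm) and ratchet wheel (34 mm diameter, y -34 to -24 mm) below it. A grinder's shield hangs 0.47 m up: a tool may lean up to 10 degrees more than the peg.
- peg_root (a point): Where the axis of the collar's peg meets the stand's sloping face, 85 mm above the bench. z points out along the peg, 40 degrees from vertical; x points down the slope, y across it. Peg, along z: stem 13 mm diameter up to 37.5 mm, then a square-shouldered retaining nose 18 mm diameter, ending at 49 mm.
- collar_mid (a point): Centre of the loose plain steel collar: outside diameter 36 mm, bore 21 mm, length 34 mm, about 0.2 kg. z is its axis, pointing out from the face at the start. It hangs on the peg's stem, one end on three 1.5 mm rest buttons on the face, its centre about 4 mm down-slope (+x) of the peg's axis: shift it about 4 mm up-slope so that its bore clears the nose, then draw it off along peg_root +z.
- clamp_arm (a joint): Forked ratchet clamp arm over the collar. Radians: 0 = two sprung rubber pads (28 mm apart) press the collar's outer end, pawl holding; 1.75 = sprung fully back, clear of the collar (tip at x 66 mm, z 52 mm, seen from peg_root). A spring opens it in about 0.8 s while the pawl is held off, and keeps it open.
- pawl (a joint): Sprung pawl on the ratchet wheel. Radians: 0 = in the teeth; it clears them above about 0.2; its stop is at 0.30. Pressing its thumb pad towards the face raises it, with about 3 to 5 N; a spring returns it.
- pawl_pad (a point): Centre of the upper side of the pawl's ridged steel thumb pad, 22 mm (x) by 24 mm (y), 5 mm thick, at the stand's low end (x 95, y -28, z 27 mm seen from peg_root). z is square to the pad and leans 40 degrees like the peg at the start; press along -z, about 12 mm until the stop.
- plug_seat (a point): The bare plug, on a dark 36 mm square block on the stand's wing, 78 to 98 mm beside the peg (-y of peg_root), leaning 40 degrees like it. Plug 19 mm diameter, standing 30 mm above a bright shoulder 33 mm diameter; its last 5 mm taper to 14.4 mm. The point is on the plug's axis at the shoulder's top; z out along the plug. A seated collar has its centre 17 mm from it along z.
- steel_bushing: Bystander: taller steel bushing, 46 mm diameter, 62 mm tall, standing on the bench. Origin at the centre of its underside.
- caliper: Bystander: steel vernier caliper, 237 mm long, lying flat. Origin at the centre of its underside.
- drilled_block: Bystander: steel block 42x60x30 mm with drilled holes. Origin at the centre of its underside.
- collar: The collar itself, origin at the centre of the end that starts next to the face; see collar_mid.

How it is judged (in metres and radians):
On the way, in this order (a step that is already met when the one before it is completed fails the run):
1. the pawl is off the ratchet and the clamp arm has sprung right back (value of joint clamp_arm above 1.5 rad), for 0.1 s.
2. the collar is lifted clear off its peg, the clamp being open (value of joint clamp_arm above 1.5 rad and z of collar_mid in the frame of peg_root above 0.066 m), for 0.1 s.
At the end, for the whole second after the job is handed in: The collar is at rest over the plug, flat on the shoulder (axis within 3 mm and 3.4 degrees of the plug's, either end up, its centre no more than 18.8 mm above the shoulder), and the clamp arm is still sprung back (over 1.5 rad) (x of collar_mid in the frame of plug_seat between -0.003 and 0.003 m and y of collar_mid in the frame of plug_seat between -0.003 and 0.003 m and z of collar_mid in the frame of plug_seat between 0.0145 and 0.0188 m and angle between the z axis of collar_mid and the z axis of plug_seat, either way round below 0.06 rad and linear speed of collar below 0.01 m/s and value of joint clamp_arm above 1.5 rad); the robot touches nothing.
It fails at once if the collar drops on the plug (faster than 0.4 m/s close to it) (distance between collar_mid and plug_seat below 0.06 m and linear speed of collar above 0.4 m/s).
It fails at once if the bushing is pushed away by more than 2 cm (distance of steel_bushing from where it was at the start of the episode above 0.02 m).
It fails at once if the caliper is pushed away by more than 2 cm (distance of caliper from where it was at the start of the episode above 0.02 m).
It fails at once if the drilled block is pushed away by more than 2 cm (distance of drilled_block from where it was at the start of the episode above 0.02 m).
It also fails if it takes over 51 s, if anything falls off the work surface, if the arm or the gripper's body presses on something with over 40 N, if the wrist force passes 120 N, or if a joint passes its speed limit or range.

## Working session

There is one attempt and no reset: what is moved stays moved. The work goes in short steps, Python scripts to look and compute and a shell command to move; the robot and the scene stay as the last step left them, time stands still between calls to the robot, and variables do not carry over. Pictures are saved under pics/ and viewed, about 8 in all and at most 12, crops included, and the job is handed in when it is done.

```bash
ls; mkdir -p pics; python3 - <<'E'
from bench import env, optics
import cv2,numpy as np
print(env.state())
for n in("scene","top"):
    p,d=optics.camera(n); i=optics.camera_info(n)
    np.savez(f'pics/{n}0.npz',p=p,d=d,**i)
    cv2.imwrite(f'pics/{n}0.png',cv2.cvtColor(p,cv2.COLOR_RGB2BGR)); print(n,i)
E
```

```text
pics
{'time_s': 0.0, 'q': array([-1.42308426e+00,  2.21226601e-01,  1.52758756e+00, -1.75857967e-05,
        1.39473661e+00, -1.26099738e-01]), 'qvel': array([-0.0002708 , -0.00065325,  0.00076801,  0.00049666,  0.00027616,
       -0.00014516]), 'tau': array([ 4.50563448e-04, -4.94613576e+01, -3.87374818e+01,  7.00525660e-02,
        5.71034302e-02, -1.42925132e-04]), 'eef_pos': array([ 168.90025986, -601.09826361,  221.44945161]), 'orientation': array([ 2.07572423,  0.28802779, -2.07580484]), 'wrist_force': array([ 0.8011852 , -0.66822297,  0.45713179]), 'wrist_torque': array([ 0.05114486, -0.06054962,  0.02862046]), 'opening': 1.0020447608138212}
scene {'mtx': array([[407.1634519 ,   0.        , 319.49249931],
       [  0.        , 407.1634519 , 200.9192063 ],
       [  0.        ,   0.        ,   1.        ]]), 'cam_to_world': array([[ 9.15956544e-01,  2.80886120e-01, -2.86577383e-01,
         2.92170112e+02],
       [-4.01157977e-01,  6.58387467e-01, -6.36865936e-01,
        -6.06092833e+02],
       [ 9.79215542e-03,  6.98304325e-01,  7.15734017e-01,
         6.92304582e+02],
       [ 0.00000000e+00,  0.00000000e+00,  0.00000000e+00,
         1.00000000e+00]])}
top {'mtx': array([[426.63764607,   0.        , 313.48132114],
       [  0.        , 426.63764607, 201.14299052],
       [  0.        ,   0.        ,   1.        ]]), 'cam_to_world': array([[ 6.58141673e-02,  9.69439232e-01, -2.36338889e-01,
         3.28038875e+02],
       [-9.97811194e-01,  6.54658920e-02, -9.32943711e-03,
        -5.93229415e+01],
       [ 6.42781387e-03,  2.36435599e-01,  9.71625901e-01,
         1.07973770e+03],
       [ 0.00000000e+00,  0.00000000e+00,  0.00000000e+00,
         1.00000000e+00]])}
```

View pics/scene0.png

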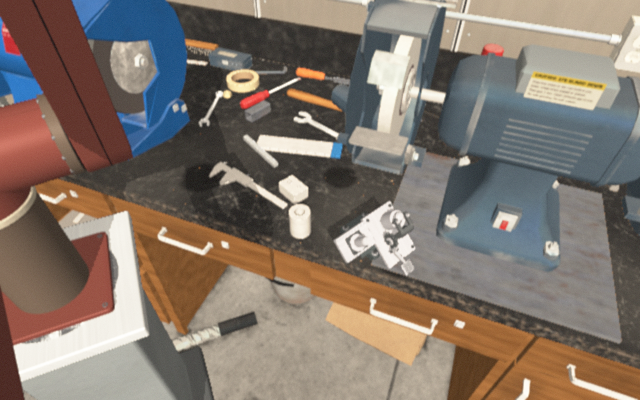

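View pics/top0.png

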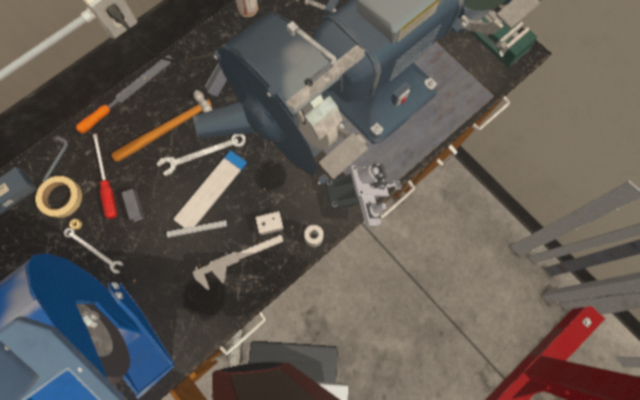

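The stand is at about (378,237) in the scene view and (365,195) in the top view. The bushing is at (300,222), the block at (293,188) and the caliper at (245,185) in the scene view. Next I'll take enlarged crops.

```bash
python3 - <<'E'
import cv2,numpy as np
a=cv2.imread('pics/scene0.png')[190:285,325:425]; b=cv2.imread('pics/top0.png')[155:230,320:400]
a=cv2.resize(a,None,fx=6,fy=6,interpolation=cv2.INTER_CUBIC);b=cv2.resize(b,None,fx=7,fy=7,interpolation=cv2.INTER_CUBIC)
for im,x0,y0,s in((a,325,190,6),(b,320,155,7)):
    for k in range(0,im.shape[1]//s,10): cv2.putText(im,str(x0+k),(k*s,10),0,.35,(0,0,255),1); cv2.line(im,(k*s,0),(k*s,im.shape[0]),(0,0,255) ,1) if 0 else None
    for k in range(0,im.shape[0]//s,10): cv2.putText(im,str(y0+k),(0,k*s+4),0,.35,(0,0,255),1)
cv2.imwrite('pics/c1.png',a);cv2.imwrite('pics/c2.png',b)
E
```

```text
(no output)
```

View pics/c1.png

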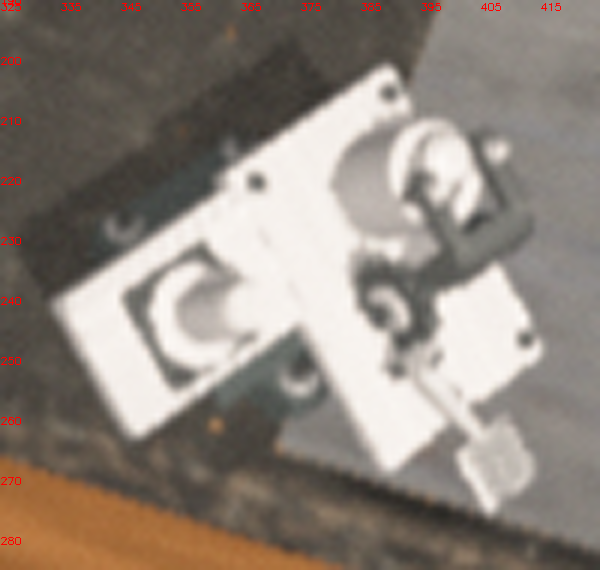

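View pics/c2.png

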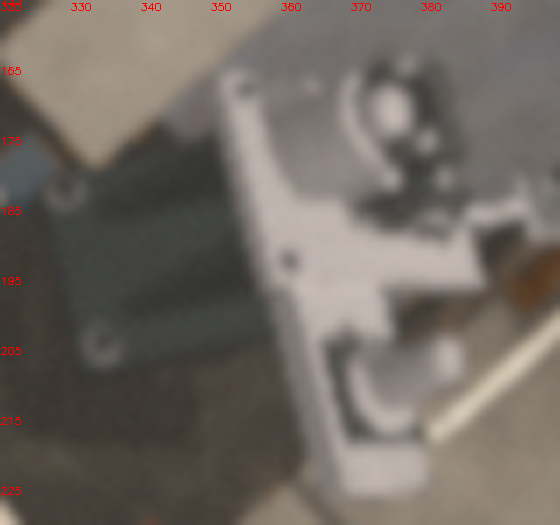

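The crops show these, in crop pixels:
- **Scene crop:** the collar's outer end is near (436,170), the pad near (497,462), the plug's shoulder near (193,318) and the plug's tip near (240,300).
- **Top crop:** the nose end is near (392,108), the shoulder near (375,395) and the plug tip near (447,362).

I'll get the face plane from depth and then the frame.

```bash
cat > h.py <<'E'
import numpy as np,cv2
def load(n,tag='0'): return np.load(f'pics/{n}{tag}.npz')
def rays(f,uv):
    uv=np.atleast_2d(uv).astype(float);K=f['mtx'];T=f['cam_to_world']
    d=np.c_[(uv[:,0]-K[0,2])/K[0,0],-(uv[:,1]-K[1,2])/K[1,1],-np.ones(len(uv))]
    return T[:3,3],d@T[:3,:3].T
def pts(f,uv):
    uv=np.atleast_2d(uv); o,d=rays(f,uv); z=f['d'][uv[:,1].astype(int),uv[:,0].astype(int)]
    return o+d*z[:,None],z
def proj(f,P):
    T=f['cam_to_world'];K=f['mtx'];c=(np.atleast_2d(P)-T[:3,3])@T[:3,:3]
    return np.c_[K[0,0]*c[:,0]/-c[:,2]+K[0,2],K[1,1]*-c[:,1]/-c[:,2]+K[1,2]]
E
python3 - <<'E'
from h import *
np.set_printoptions(precision=2,suppress=True)
f=load('scene');g=load('top')
def polyuv(crop,s,o):
    m=np.zeros((400,640),np.uint8);cv2.fillPoly(m,[np.int32(np.array(crop)/s+o)],1);v,u=np.nonzero(m);return np.c_[u,v]
def fit(P):
    c=np.median(P,0);
    for _ in range(3):
        n=np.linalg.svd(P-c)[2][2];r=(P-c)@n;k=abs(r)<3*max(np.std(r),.3);P=P[k];c=P.mean(0)
    n*=np.sign(n[2]);return c,n,np.std((P-c)@n),len(P)
for nm,ff,cr,s,o in(('face wing',f,[(75,315),(140,420),(170,400),(105,300)],6,(325,190)),('face mid',f,[(255,215),(370,110),(330,200),(330,300),(280,300)],6,(325,190)),('low',f,[(340,330),(390,450),(420,420),(360,330)],6,(325,190)),('topmid',g,[(290,210),(340,210),(460,260),(300,280)],7,(320,155)),('pad',f,[(475,430),(510,425),(525,480),(490,490)],6,(325,190))):
    P,z=pts(ff,polyuv(cr,s,o)); c,n,sd,N=fit(P[z>0]); print(nm,c,n,'tilt',np.degrees(np.arccos(n[2])),'yaw',np.degrees(np.arctan2(n[1],n[0])),sd,N)
c=lambda *p:np.array(p)/6+(325,190)
for nm,p in(('collar',c(400,150)),('ring',c(410,180)),('nose',c(440,165)),('pad',c(497,462)),('sh',c(170,300)),('plug',c(230,310)),('plugtip',c(248,300))): print(nm,pts(f,p)[0])
for nm,p in(('nose',(392,108)),('pl',(447,362)),('sh',(358,385))): print('top',nm,pts(g,np.array(p)/7+(320,155))[0])
E
```

```text
face wing [ 529.02 -199.83   82.88] [ 0.17 -0.64  0.75] tilt 41.37310384657959 yaw -75.49594411438748 1.1067729005409812 139
face mid [ 607.55 -174.95   84.2 ] [ 0.2  -0.62  0.76] tilt 40.912832566374405 yaw -72.54685281191321 1.144951324394201 292
low [ 615.63 -219.38   46.47] [ 0.22 -0.59  0.77] tilt 39.44468498166892 yaw -69.31110925560321 1.1138310432449037 125
topmid [ 609.22 -185.22   75.07] [ 0.22 -0.61  0.76] tilt 40.59119423011609 yaw -69.78607370434865 1.1477427231613204 167
pad [ 637.27 -257.81   47.2 ] [ 0.18 -0.6   0.78] tilt 38.81314718975045 yaw -72.92579604814154 1.040160613220546 75
collar [[ 633.21 -184.49  119.17]]
ring [[ 629.21 -197.18  119.73]]
nose [[ 639.89 -196.99  121.91]]
pad [[ 636.06 -259.66   45.59]]
sh [[ 549.36 -192.18   93.31]]
plug [[ 555.46 -216.94  113.82]]
plugtip [[ 562.21 -215.8   114.  ]]
top nose [[ 328.04  -59.32 1079.74]]
top pl [[ 560.11 -213.8   116.32]]
top sh [[ 554.53 -186.99   98.09]]
```

```bash
cat >> h.py <<'E'
def Rpsi(psi):
    t=np.radians(40);c,s=np.cos(psi),np.sin(psi)
    z=np.array([np.sin(t)*c,np.sin(t)*s,np.cos(t)]);x=np.array([np.cos(t)*c,np.cos(t)*s,-np.sin(t)])
    return np.c_[x,np.cross(z,x),z]
E
python3 - <<'E'
from h import *
from scipy.optimize import least_squares
np.set_printoptions(precision=2,suppress=True)
f=load('scene');g=load('top')
C=lambda p:np.array(p)/6+(325,190); D=lambda p:np.array(p)/7+(320,155)
fc=np.array([609,-185,75.]); 
def onplane(ff,uv,R,c):
    o,d=rays(ff,uv);n=R[:,2];return o+d*(((c-o)@n)/(d@n))[:,None]
R=Rpsi(np.radians(-72))
for nm,ff,e in(('upper',f,[C((55,303)),C((385,65))]),('wingend',f,[C((55,303)),C((135,438))]),('winglow',f,[C((135,438)),C((295,325))]),('left',f,[C((305,335)),C((385,470))]),('low',f,[C((385,470)),C((540,350))]),('top left',g,[D((245,85)),D((345,475))])):
    P=(onplane(ff,np.array(e),R,fc)-fc)@R; v=P[1]-P[0]; print(nm,P.tolist(),np.degrees(np.arctan2(v[1],v[0])))
# pad + collar-end + face plane
def res(p,full=False):
    R=Rpsi(p[3]);o=p[:3];w=lambda *q:R@np.array(q)+o
    r=[*(proj(f,w(95,-28,27))[0]-C((497,462)))*1.5, *(proj(f,w(4,0,35.5))[0]-C((436,170)))*1.5,*(proj(g,w(0,0,49))[0]-D((392,108)))*1.5]
    for q in([529.02,-199.83,82.88],[607.55,-174.95,84.2],[615.6,-219.4,46.5],[609.2,-185.2,75.1]): r.append((np.array(q)-o)@R[:,2])
    r.append(o[2]-85)
    return np.array(r)
s=least_squares(res,[630,-180,85,-1.26]);print(s.x,np.degrees(s.x[3]),s.fun)
E
```

```text
upper [[-39.71589221488858, -91.05766300611677, -3.09009169963888e-14], [-41.03796120170219, 62.961926280355776, -5.844930479913373e-14]] 90.49180181027134
wingend [[-39.71589221488858, -91.05766300611677, -3.09009169963888e-14], [9.471475784379503, -90.7413339100477, 1.8495328700036258e-14]] 0.3684700567805693
winglow [[9.471475784379503, -90.7413339100477, 1.8495328700036258e-14], [11.670629096670465, -19.68688219319619, 3.830283767715136e-14]] 88.22724699025964
left [[16.31421886828092, -18.29510665291647, -5.473461252351935e-14], [68.22575021839408, -17.629933458387953, -2.96245238526688e-14]] 0.734124578504983
low [[68.22575021839408, -17.629933458387953, -2.96245238526688e-14], [70.24871512403885, 60.18517143982786, -3.572537001173419e-14]] 88.51081290678137
top left [[-29.63048227779482, 60.27443296004377, 6.1131278003254245e-15], [-36.191390187351395, -81.02002670701535, 1.5070611924990494e-14]] -92.65857917742706
[ 636.92 -164.23   84.99   -1.27] -72.83040228950966 [-0.09 -0.36 -0.57 -0.18  1.51 -0.65 -0.23  0.41  0.35  0.04 -0.01]
```

```bash
cat >> h.py <<'E'
O=np.array([636.9,-164.2,85.]);R0=Rpsi(np.radians(-72.6))
def W(q): return np.atleast_2d(q)@R0.T+O
def circ(c,r): a=np.linspace(0,2*np.pi,40);return np.array(c)+np.c_[r*np.cos(a),r*np.sin(a),0*a]
E
python3 - <<'E'
from h import *
from scipy.optimize import least_squares
np.set_printoptions(precision=2,suppress=True)
f=load('scene');g=load('top')
C=lambda p:np.array(p)/6+(325,190); D=lambda p:np.array(p)/7+(320,155)
for q in([549.4,-192.2,93.3],[554.5,-187,98.1],[529.02,-199.83,82.88],[555.5,-217,113.8],[562.2,-215.8,114],[560.1,-213.8,116.3]): print((np.array(q)-O)@R0)
def res(p):
    tip=p+[0,0,30]
    return np.r_[proj(f,W(p))[0]-C((195,315)),proj(f,W(tip))[0]-C((246,298)),proj(g,W(p))[0]-D((378,392)),proj(g,W(tip))[0]-D((447,362))]
s=least_squares(res,[0,-88,10]);print(s.x,s.fun)
p=s.x
A=[];
for n,ff,(x0,y0,w,h),k in(('scene',f,(325,190,100,95),6),('top',g,(320,155,80,75),7)):
    im=cv2.cvtColor(ff['p'],cv2.COLOR_RGB2BGR)[y0:y0+h,x0:x0+w];im=cv2.resize(im,None,fx=k,fy=k,interpolation=cv2.INTER_CUBIC)
    pad=np.array([[84,-40,27],[106,-40,27],[106,-16,27],[84,-16,27]])
    for P,col in((circ((4,0,35.5),18),(0,0,255)),(circ((0,0,49),9),(0,255,0)),(pad,(255,0,0)),(circ(p,16.5),(0,0,255)),(circ(p,9.5),(0,255,0)),(circ(p+[0,0,30],7.2),(255,0,255)),(circ(p+[0,0,25],9.5),(255,0,0)),(p+np.array([[-18,-18,-3],[18,-18,-3],[18,18,-3],[-18,18,-3]]),(0,255,255))):
        uv=(proj(ff,W(P))-(x0,y0)+.5)*k-.5; cv2.polylines(im,[np.int32(uv)],True,col,1)
    A.append(cv2.resize(im[:525,:],(int(im.shape[1]*.66),int(525*.66)) if 0 else None,fx=.68,fy=.68) if im.shape[0]>=525 else im)
h=min(a.shape[0] for a in A);cv2.imwrite('pics/ov.png',np.hstack([a[:h] for a in A]));print(A[0].shape,A[1].shape)
E
```

```text
[ -4.91 -91.87   6.71]
[-10.63 -85.45   8.18]
[   2.69 -113.6    -0.51]
[  1.44 -93.46  38.8 ]
[  1.97 -86.71  39.51]
[ -1.46 -88.12  39.64]
[  2.46 -86.6    6.59] [-0.26 -0.55 -0.35  0.7   0.36 -0.52 -0.1  -0.25]
(357, 408, 3) (357, 381, 3)
```

View pics/ov.png

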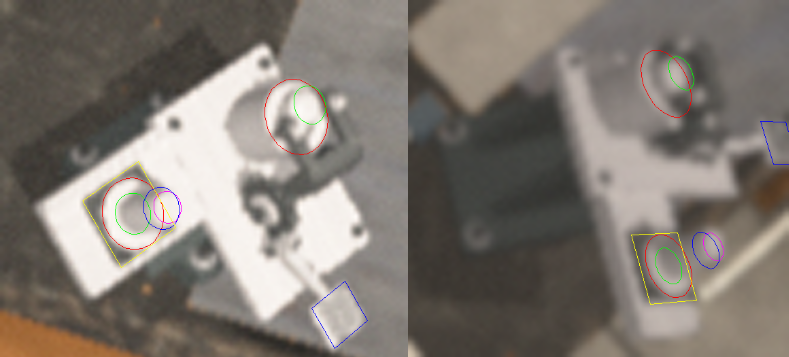

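The overlay lands on the collar end, nose, pad, shoulder and block outlines to about 1 mm, so the frame is good. The plug seat is at about (2,-87,8) in peg_root. Next I'll plan the first approach: turn to the peg's lean, then go to a standoff over the pad.

```bash
cat >> h.py <<'E'
from scipy.spatial.transform import Rotation as Rot
def tgt(sign): # tool axes in world: X=-n, Y=sign*y_peg
    X=-R0[:,2];Y=sign*R0[:,1];return np.c_[X,Y,np.cross(X,Y)]
def go(q,sign,pos=None):
    from bench import env
    s=env.state();A=Rot.from_rotvec(s['orientation']).as_matrix();T=tgt(sign)
    dr=Rot.from_matrix(A.T@T).as_rotvec();d=(W(q)[0]-s['eef_pos'])
    print('pegframe TCP',((s['eef_pos']-O)@R0).round(1),'turn(tool)',dr.round(3),'shift now-axes mm',(A.T@d).round(1),'shift target-axes',(T.T@d).round(1),'F',s['wrist_force'].round(1),'q',s['q'].round(2),'open',round(s['opening'],3),'t',s['time_s'])
E
python3 - <<'E'
from h import *
for s in(1,-1): go((96,-28,80),s)
print(W((96,-28,80)))
E
```

```text
pegframe TCP [ 124.4 -577.3  282.7] turn(tool) [-1.529  0.539 -0.555] shift now-axes mm [ 137.4 -168.2 -544.4] shift target-axes [202.7 549.3 -28.4] F [0.  0.4 0.1] q [-1.42  0.22  1.53 -0.    1.39 -0.13] open 0.996 t 0.1
pegframe TCP [ 124.4 -577.3  282.7] turn(tool) [ 1.473 -0.551 -0.534] shift now-axes mm [ 137.4 -168.2 -544.4] shift target-axes [ 202.7 -549.3   28.4] F [0.  0.4 0.1] q [-1.42  0.22  1.53 -0.    1.39 -0.13] open 0.996 t 0.1
[[ 647.55038765 -291.81813907   84.57594492]]
```

```bash
python3 -m crank '[[0,0,0,0,-0.1274,0.0449,-0.0462],[0,0,0,0,-0.1274,0.0449,-0.0462],[0,0,0,0,-0.1274,0.0449,-0.0462],[0,0,0,0,-0.1274,0.0449,-0.0462],[0,0,0,0,-0.1274,0.0449,-0.0462],[0,0,0,0,-0.1274,0.0449,-0.0462]]' ; python3 -m crank '[[0,0,0,0,-0.1274,0.0449,-0.0462],[0,0,0,0,-0.1274,0.0449,-0.0462],[0,0,0,0,-0.1274,0.0449,-0.0462],[0,0,0,0,-0.1274,0.0449,-0.0462],[0,0,0,0,-0.1274,0.0449,-0.0462],[0,0,0,0,-0.1274,0.0449,-0.0462],[0,0,0,0,0,0,0]]'; python3 -c "from h import *;go((96,-28,80),1)"
```

```text
time_s: 0.7
eef_pos: [168.5, -601.7, 222.1]
orientation: [1.859, 1.248, -1.426]
wrist_force: [-0.3, 0.2, 0.1]
opening: 0.533
time_s: 1.4
eef_pos: [170.2, -601.1, 219.8]
orientation: [1.396, 1.903, -0.647]
wrist_force: [0.3, -0.3, 0.5]
opening: 0.011
pegframe TCP [ 125.8 -576.   281.5] turn(tool) [ 0.002 -0.002  0.   ] shift now-axes mm [201.3 548.2 -28. ] shift target-axes [201.5 548.  -29.8] F [ 0.3 -0.3  0.5] q [-1.38  0.83  0.85 -0.09  2.16 -1.71] open 0.011 t 1.4
```

```bash
python3 -m crank '[[0,0.010,0.040,-0.002,0,0,0],[0,0.010,0.040,-0.002,0,0,0],[0,0.010,0.040,-0.002,0,0,0],[0,0.010,0.040,-0.002,0,0,0],[0,0.010,0.040,-0.002,0,0,0],[0,0.010,0.040,-0.002,0,0,0],[0,0.010,0.040,-0.002,0,0,0],[0,0,0,0,0,0,0]]' ; python3 -c "from h import *;go((96,-28,80),1)"
```

```text
time_s: 2.2
eef_pos: [423.8, -461.4, 176.9]
orientation: [1.395, 1.9, -0.651]
wrist_force: [0.6, 0.6, -0.3]
opening: 0.009
pegframe TCP [ 109.3 -292.2  211.8] turn(tool) [0.001 0.001 0.   ] shift now-axes mm [131.7 264.3 -13.3] shift target-axes [131.8 264.2 -13.3] F [ 0.6  0.6 -0.3] q [-1.04  0.81  0.95  0.17  2.06 -1.31] open 0.009 t 2.2
```

```bash
python3 -m crank '[[0,0.018,0.038,-0.002,0,0,0],[0,0.018,0.038,-0.002,0,0,0],[0,0.018,0.038,-0.002,0,0,0],[0,0.018,0.038,-0.002,0,0,0],[0,0.018,0.038,-0.002,0,0,0],[0,0.018,0.038,-0.002,0,0,0],[0,0.024,0.036,-0.0015,0,0,0],[0,0,0,0,0,0,0]]' ; python3 - <<'E'
from h import *
go((96,-28,29),1)
from bench import optics
p,d=optics.camera('scene');i=optics.camera_info('scene');np.savez('pics/scene1.npz',p=p,d=d,**i)
cv2.imwrite('pics/s1.png',cv2.resize(cv2.cvtColor(p,cv2.COLOR_RGB2BGR)[130:300,300:500],None,fx=3,fy=3))
E
```

```text
time_s: 3.0
eef_pos: [645.2, -290.5, 82.2]
orientation: [1.396, 1.903, -0.652]
wrist_force: [-1.0, 0.3, -0.8]
opening: 0.005
pegframe TCP [ 96.  -29.9  76.9] turn(tool) [-0.001 -0.002  0.002] shift now-axes mm [47.9  2.   0. ] shift target-axes [47.9  1.9 -0. ] F [-1.   0.3 -0.8] q [-0.7   1.01  0.81  0.37  1.92 -0.99] open 0.005 t 3.0
```

View pics/s1.png

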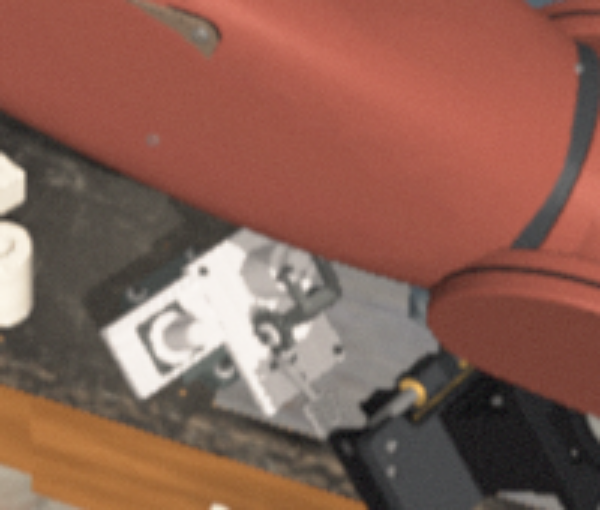

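The closed fingertips stand just out along the pad's normal, at about (345,440) in the crop, with the pad itself behind them at about (325,415). I'll advance now and watch the force.

```bash
python3 -m crank '[[0,0.015,0.001,0,0,0,0],[0,0.015,0.001,0,0,0,0],[0,0.010,0,0,0,0,0],[0,0.005,0,0,0,0,0],[0,0.002,0,0,0,0,0]]' ; python3 -c "from h import *;go((96,-28,20),1)"; python3 -m crank '[[0,0.003,0,0,0,0,0],[0,0.003,0,0,0,0,0],[0,0.002,0,0,0,0,0]]' ; python3 -c "from h import *;go((96,-28,16),1)"
```

```text
time_s: 3.55
eef_pos: [635.7, -267.0, 49.3]
orientation: [1.397, 1.898, -0.654]
wrist_force: [-0.1, 0.2, -0.1]
opening: 0.007
pegframe TCP [ 97.8 -31.8  35.4] turn(tool) [-0.002  0.002 -0.001] shift now-axes mm [15.4  3.8 -1.9] shift target-axes [15.4  3.8 -1.8] F [-0.1  0.2 -0.1] q [-0.69  0.98  0.92  0.37  1.83 -1.  ] open 0.007 t 3.55
time_s: 3.85
eef_pos: [634.9, -262.1, 43.2]
orientation: [1.396, 1.897, -0.653]
wrist_force: [0.5, -3.8, 1.8]
opening: 0.005
pegframe TCP [ 98.  -31.2  27.7] turn(tool) [-0.001  0.004 -0.001] shift now-axes mm [11.7  3.2 -2. ] shift target-axes [11.7  3.2 -2. ] F [ 0.5 -3.8  1.8] q [-0.69  0.98  0.93  0.37  1.82 -1.01] open 0.005 t 3.85
```

```bash
python3 -m crank '[[0,0.003,0.001,0,0,0,0],[0,0.003,0.001,0,0,0,0],[0,0.003,0.001,0,0,0,0],[0,0,0,0,0,0,0]]' ; python3 -c "from h import *;go((96,-28,16),1)"
```

```text
time_s: 4.25
eef_pos: [635.9, -257.2, 36.0]
orientation: [1.395, 1.895, -0.656]
wrist_force: [-0.8, -7.1, -0.4]
opening: 0.002
pegframe TCP [ 99.2 -28.8  19.4] turn(tool) [-0.002  0.006 -0.001] shift now-axes mm [ 3.3  0.8 -3.3] shift target-axes [ 3.4  0.8 -3.2] F [-0.8 -7.1 -0.4] q [-0.68  0.98  0.94  0.37  1.8  -1.01] open 0.002 t 4.25
```

```bash
python3 -m crank '[[0,0.003,0,0,0,0,0],[0,0.002,0,0,0,0,0],[0,0,0,0,0,0,0],[0,0,0,0,0,0,0],[0,0,0,0,0,0,0]]' ; python3 - <<'E'
from h import *
go((96,-28,16),1)
from bench import optics
p,d=optics.camera('scene');i=optics.camera_info('scene');np.savez('pics/scene2.npz',p=p,d=d,**i)
cv2.imwrite('pics/s2.png',cv2.resize(cv2.cvtColor(p,cv2.COLOR_RGB2BGR)[190:290,325:445],None,fx=5,fy=5,interpolation=cv2.INTER_CUBIC))
E
```

```text
time_s: 4.75
eef_pos: [635.6, -256.0, 33.7]
orientation: [1.394, 1.891, -0.657]
wrist_force: [0.1, -11.2, 3.3]
opening: 0.004
pegframe TCP [ 99.8 -28.7  16.8] turn(tool) [-0.002  0.009 -0.003] shift now-axes mm [ 0.7  0.7 -3.8] shift target-axes [ 0.8  0.7 -3.8] F [  0.1 -11.2   3.3] q [-0.68  0.98  0.95  0.37  1.79 -1.01] open 0.004 t 4.75
```

View pics/s2.png

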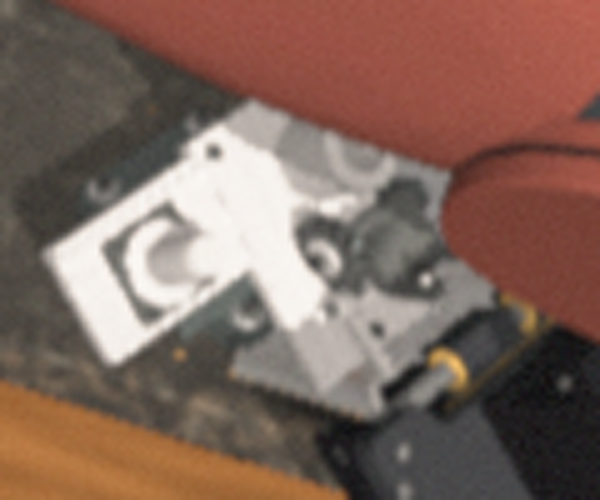

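The clamp arm has swung off the collar, whose outer end is now clear at (365,155), and stands out at about (400,240). I'll hold longer so it opens fully, then retract straight out.

```bash
python3 -m crank '[[0,0,0,0,0,0,0],[0,0,0,0,0,0,0],[0,0,0,0,0,0,0],[0,0,0,0,0,0,0],[0,0,0,0,0,0,0],[0,0,0,0,0,0,0],[0,0,0,0,0,0,0]]'; python3 -m crank '[[0,-0.010,0,0,0,0,0],[0,-0.02,0,0,0,0,0],[0,-0.03,0,0,0,0,0],[0,-0.03,0,0,0,0,0],[0.3,0,0,0,0,0,0],[0.66,0,0,0,0,0,0]]'; python3 - <<'E'
from h import *
go((2,0,105),1)
from bench import optics
p,d=optics.camera('scene');i=optics.camera_info('scene');np.savez('pics/scene3.npz',p=p,d=d,**i)
im=cv2.resize(cv2.cvtColor(p,cv2.COLOR_RGB2BGR)[190:290,325:445],None,fx=5,fy=5,interpolation=cv2.INTER_CUBIC)
for P in((66,0,52),(66,-14,52),(66,14,52)): cv2.circle(im,tuple(np.int32((proj({k:i[k] for k in i},W(P))[0]-(325,190))*5)),4,(0,0,255),1)
cv2.polylines(im,[np.int32((proj(i,W(circ((4,0,35.5),18)))-(325,190))*5)],True,(0,255,0),1)
cv2.imwrite('pics/s3.png',im)
E
```

```text
time_s: 5.5
eef_pos: [635.6, -256.0, 33.7]
orientation: [1.394, 1.891, -0.657]
wrist_force: [0.1, -11.5, 2.8]
opening: 0.004
time_s: 6.1
eef_pos: [652.4, -307.3, 101.3]
orientation: [1.396, 1.897, -0.653]
wrist_force: [-0.5, 0.9, -1.0]
opening: 0.109
pegframe TCP [ 97.7 -28.  103.3] turn(tool) [-0.     0.003 -0.001] shift now-axes mm [ -2.   27.9 -95.7] shift target-axes [ -1.7  28.  -95.7] F [-0.5  0.9 -1. ] q [-0.71  1.03  0.73  0.38  1.97 -0.98] open 0.109 t 6.1
```

View pics/s3.png

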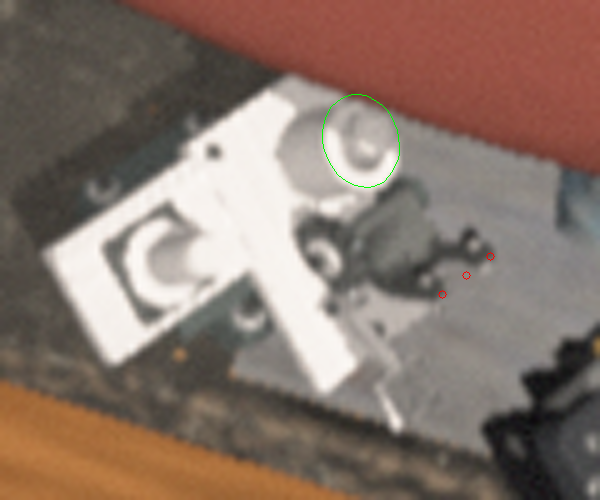

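The clamp is fully back, with its tips within a few mm of the predicted points. The collar end matches the drawn ring at (362,141), so I'll go over the collar and descend.

```bash
python3 -m crank '[[0.66,0,0.010,-0.032,0,0,0],[0.66,0,0.010,-0.032,0,0,0],[0.66,0,0.008,-0.032,0,0,0],[0.66,0.02,0,0,0,0,0],[0.66,0.02,0,0,0,0,0],[0.66,0,0,0,0,0,0],[0.66,0,0,0,0,0,0]]'; python3 -c "from h import *;go((2,0,9),1)"
```

```text
time_s: 6.85
eef_pos: [648.4, -202.7, 130.8]
orientation: [1.396, 1.902, -0.653]
wrist_force: [0.4, -0.1, 0.5]
opening: 0.654
pegframe TCP [ 1.3 -0.6 60.9] turn(tool) [-0.001 -0.001  0.002] shift now-axes mm [51.9  0.6  0.7] shift target-axes [51.9  0.6  0.7] F [ 0.4 -0.1  0.5] q [-0.62  0.84  0.99  0.42  1.87 -0.91] open 0.654 t 6.85
```

```bash
python3 -m crank '[[0.66,0.012,0,0.001,0,0,0],[0.66,0.012,0,0,0,0,0],[0.66,0.012,0,0,0,0,0],[0.66,0.010,0,0,0,0,0],[0.66,0.006,0.0005,0,0,0,0],[0.66,0,0,0,0,0,0],[0.66,0,0,0,0,0,0]]'; python3 -c "from h import *;go((2,0,9),1)"
```

```text
time_s: 7.55
eef_pos: [640.2, -172.8, 91.8]
orientation: [1.396, 1.898, -0.653]
wrist_force: [0.5, 0.7, -0.2]
opening: 0.658
pegframe TCP [ 2.6  0.6 11.1] turn(tool) [-0.     0.002 -0.001] shift now-axes mm [ 2.1 -0.6 -0.6] shift target-axes [ 2.1 -0.6 -0.6] F [ 0.5  0.7 -0.2] q [-0.59  0.82  1.1   0.42  1.78 -0.93] open 0.658 t 7.55
```

```bash
python3 -m crank '[[0.5,0,0,0,0,0,0],[0.46,0,0,0,0,0,0],[0.44,0,0,0,0,0,0],[0.42,0,0,0,0,0,0],[0.42,0,0,0,0,0,0]]'; python3 -m crank '[[0.4,0,0,0,0,0,0],[0.3,0,0,0,0,0,0],[0.3,0,0,0,0,0,0],[0.3,0,0,0,0,0,0]]'; python3 -c "from h import *;go((2,0,9),1)"
```

```text
time_s: 8.05
eef_pos: [640.0, -172.8, 91.7]
orientation: [1.396, 1.898, -0.653]
wrist_force: [0.1, 0.4, 0.5]
opening: 0.431
time_s: 8.45
eef_pos: [640.1, -172.8, 91.7]
orientation: [1.396, 1.898, -0.653]
wrist_force: [1.2, 0.2, -0.3]
opening: 0.411
pegframe TCP [ 2.7  0.5 11. ] turn(tool) [-0.001  0.002 -0.001] shift now-axes mm [ 2.  -0.5 -0.7] shift target-axes [ 2.  -0.5 -0.7] F [ 1.2  0.2 -0.3] q [-0.59  0.82  1.1   0.42  1.78 -0.93] open 0.411 t 8.45
```

```bash
python3 -m crank '[[0.3,-0.001,0,-0.001,0,0,0],[0.3,0,0,-0.0015,0,0,0],[0.3,0,0,-0.0015,0,0,0],[0.3,0,0,0,0,0,0],[0.3,0,0,0,0,0,0]]'; python3 -m crank '[[0.3,-0.002,0,0,0,0,0],[0.3,-0.002,0,0,0,0,0],[0.3,-0.002,0,0,0,0,0],[0.3,0,0,0,0,0,0]]'; python3 -c "from h import *;go((-2,0,9),1)"
```

```text
time_s: 8.95
eef_pos: [639.2, -170.3, 94.9]
orientation: [1.396, 1.898, -0.653]
wrist_force: [-0.6, 0.4, -1.9]
opening: 0.415
time_s: 9.35
eef_pos: [640.7, -174.5, 100.0]
orientation: [1.396, 1.897, -0.653]
wrist_force: [0.6, -0.2, -2.0]
opening: 0.412
pegframe TCP [-1.2  0.6 18.5] turn(tool) [-0.     0.003 -0.001] shift now-axes mm [ 9.5 -0.6 -0.8] shift target-axes [ 9.5 -0.6 -0.8] F [ 0.6 -0.2 -2. ] q [-0.6   0.82  1.09  0.42  1.79 -0.92] open 0.412 t 9.35
```

```bash
python3 -m crank '[[0.3,-0.006,0,0,0,0,0],[0.3,-0.008,0,0,0,0,0],[0.3,-0.008,0,0,0,0,0],[0.3,-0.008,0,0,0,0,0],[0.3,-0.010,0,0,0,0,0],[0.3,-0.010,0,0,0,0,0],[0.3,-0.010,0,0,0,0,0],[0.3,0,0,0,0,0,0]]'; python3 - <<'E'
from h import *
go((-2,-87,79),1)
from bench import optics
for n,x0,y0 in(('scene',325,170),('top',310,150)):
    p,d=optics.camera(n);i=optics.camera_info(n);np.savez(f'pics/{n}4.npz',p=p,d=d,**i)
    im=cv2.resize(cv2.cvtColor(p,cv2.COLOR_RGB2BGR)[y0:y0+110,x0:x0+100],None,fx=4,fy=4,interpolation=cv2.INTER_CUBIC)
    cv2.imwrite(f'pics/x{n}4.png',im)
cv2.imwrite('pics/s4.png',np.hstack([cv2.imread('pics/xscene4.png'),cv2.imread('pics/xtop4.png')]))
E
```

```text
time_s: 10.15
eef_pos: [652.7, -212.3, 147.3]
orientation: [1.396, 1.895, -0.652]
wrist_force: [0.1, -0.5, -1.7]
opening: 0.41
pegframe TCP [-1.3  0.7 80.3] turn(tool) [-0.     0.005 -0.003] shift now-axes mm [  1.1 -87.7  -0.7] shift target-axes [  1.3 -87.7  -0.7] F [ 0.1 -0.5 -1.7] q [-0.63  0.84  0.96  0.42  1.9  -0.91] open 0.41 t 10.15
```

View pics/s4.png

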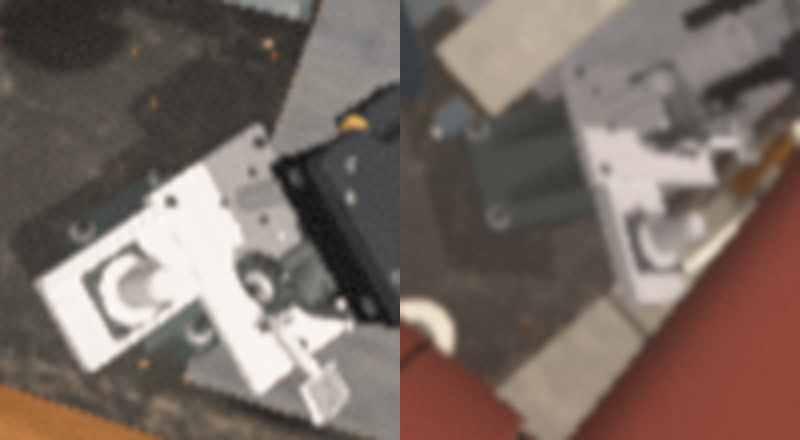

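The collar is off the peg: the bare stem shows at (260,192) in the scene crop and at (663,78) in the top crop. Before moving over, I'll refine the plug's offset relative to the peg from these views.

```bash
python3 - <<'E'
from h import *
np.set_printoptions(precision=1,suppress=True,linewidth=150)
for n,t in(('scene','0'),('scene','4'),('top','0'),('top','4')):
    f=load(n,t);v,u=np.mgrid[150:285,320:425];uv=np.c_[u.ravel(),v.ravel()]
    P,z=pts(f,uv);q=((P-O)@R0)[z>0]
    near=lambda x,y,r:np.hypot(q[:,0]-x,q[:,1]-y)<r
    fz=q[(q[:,1]<-104)&(q[:,1]>-112)&(abs(q[:,0])<16)&(abs(q[:,2])<4)]
    tip=q[near(2,-87,12)&(q[:,2]>36)&(q[:,2]<46)]
    sh=q[near(2,-87,16)&(np.hypot(q[:,0]-2,q[:,1]+87)>12)&(q[:,2]>4)&(q[:,2]<14)]
    ns=q[near(0,0,12)&(q[:,2]>46)&(q[:,2]<54)]
    for nm,a in(('face',fz),('tip',tip),('shoulder',sh),('nose',ns)): 
        if len(a): print(n,t,nm,len(a),np.median(a,0),a[:,2].std())
g=load('top','4');f=load('scene','4')
for nm,ff,P in(('top plug tip',g,(2,-87,38)),('top nose',g,(0,0,49)),('scene plug tip',f,(2,-87,38)),('scene sh',f,(2,-87,8)),('scene stem root',f,(0,0,0))): print(nm,proj(ff,W(P)))
E
```

```text
scene 0 face 70 [   0.4 -107.9   -0.3] 1.3929016311961082
scene 0 tip 57 [  1.7 -88.2  38.3] 1.158621611491601
scene 0 shoulder 69 [ -2.2 -93.2   8.4] 1.2952463588113934
scene 0 nose 51 [ 0.   0.3 48.6] 1.322313177627472
scene 4 face 68 [   0.4 -107.7   -0.5] 1.475304472928292
scene 4 tip 59 [  1.2 -88.9  38.4] 1.2184725891465849
scene 4 shoulder 72 [ -2.3 -93.2   8.6] 1.1894601186862745
top 0 face 29 [  -2.4 -107.7   -0.3] 1.4707197874438254
top 0 tip 28 [ -0.6 -86.4  38. ] 0.9630111727076172
top 0 shoulder 31 [ -8.3 -88.1   8.5] 1.57097113599598
top 0 nose 26 [-3.   0.3 48.2] 1.5615006720639983
top 4 face 26 [  -0.9 -107.6   -1.1] 1.2527331927320073
top 4 tip 27 [ -0.5 -86.5  38.4] 1.3545585776383569
top 4 shoulder 36 [ -5.3 -92.    8.5] 1.533838297000924
top 4 nose 26 [-4.6 -0.7 48.5] 1.4607286397191415
top plug tip [[384.1 206.4]]
top nose [[377. 170.]]
scene plug tip [[365.8 240.2]]
scene sh [[357.3 241.8]]
scene stem root [[385.7 219.1]]
```

The plug seat is at (2,-87.6,8.4), relative to a peg seen at about (0,0.5) in robot readings. The TCP goal over the plug is (0.7,-87,…), seating at TCP z of about 18.

```bash
python3 -m crank '[[0.3,0,-0.012,0.0005,0,0,0],[0.3,0,-0.016,0.0005,0,0,0],[0.3,0,-0.016,0.0005,0,0,0],[0.3,0,-0.016,0.0005,0,0,0],[0.3,0,-0.016,0,0,0,0],[0.3,0,-0.0117,0,0,0,0],[0.3,0,0,0,0,0,0],[0.3,0,0,0,0,0,0]]'; python3 -m crank '[[0.3,0.008,0,0,0,0,0],[0.3,0.008,0,0,0,0,0],[0.3,0.006,0,0,0,0,0],[0.3,0.003,0,0,0,0,0],[0.3,0,0,0,0,0,0],[0.3,0,0,0,0,0,0]]';python3 - <<'E'
from h import *
go((0.7,-87,50),1)
from bench import optics
for n,x0,y0 in(('scene',320,180),('top',335,150)):
    p,d=optics.camera(n);i=optics.camera_info(n);np.savez(f'pics/{n}5.npz',p=p,d=d,**i)
    im=cv2.resize(cv2.cvtColor(p,cv2.COLOR_RGB2BGR)[y0:y0+100,x0:x0+80],None,fx=5,fy=5,interpolation=cv2.INTER_CUBIC)
    for P,c in((circ((2,-87.6,38.4),7.2),(255,0,255)),(circ((2,-87.6,8.4),16.5),(0,255,0)),(circ((2,-87.6,76),18),(0,0,255)),(circ((2,-87.6,42),18),(0,255,255))): cv2.polylines(im,[np.int32((proj(i,W(P))-(x0,y0)+.5)*5)],True,c,1)
    cv2.imwrite(f'pics/x{n}5.png',im)
cv2.imwrite('pics/s5.png',np.hstack([cv2.imread('pics/xscene5.png'),cv2.imread('pics/xtop5.png')]))
E
```

```text
time_s: 11.05
eef_pos: [568.9, -238.2, 144.3]
orientation: [1.396, 1.898, -0.652]
wrist_force: [1.0, 0.4, -1.5]
opening: 0.408
time_s: 11.65
eef_pos: [564.0, -223.1, 125.2]
orientation: [1.396, 1.898, -0.653]
wrist_force: [-0.7, -0.4, -2.1]
opening: 0.405
pegframe TCP [  0.5 -87.2  52.9] turn(tool) [-0.     0.002 -0.001] shift now-axes mm [2.9 0.2 0.2] shift target-axes [2.9 0.2 0.2] F [-0.7 -0.4 -2.1] q [-0.71  0.7   1.23  0.36  1.82 -1.03] open 0.405 t 11.65
```

View pics/s5.png

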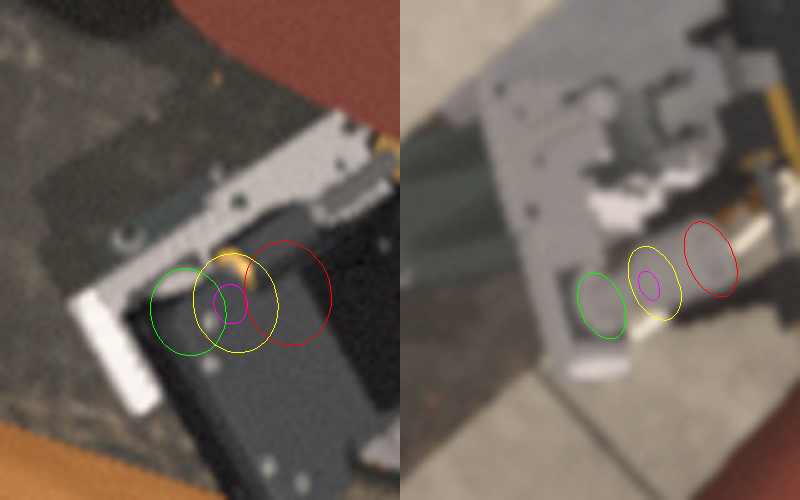

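In the top view the collar body fills the span between the drawn rings, from about (655,285) to (711,260), and it is in line with the shoulder. I'll lower it slowly with force checks.

```bash
python3 -m crank '[[0.3,0.0025,0,0,0,0,0],[0.3,0.0025,0,0,0,0,0],[0.3,0.0025,0,0,0,0,0],[0.3,0,0,0,0,0,0]]';python3 -c "from h import *;go((0.7,-87,44),1)"; python3 -m crank '[[0.3,0.0015,0,0,0,0,0],[0.3,0.0015,0,0,0,0,0],[0.3,0,0,0,0,0,0]]';python3 -c "from h import *;go((0.7,-87,42),1)"
```

```text
time_s: 12.15
eef_pos: [562.2, -218.1, 118.9]
orientation: [1.396, 1.899, -0.653]
wrist_force: [-0.7, -0.0, -1.9]
opening: 0.408
pegframe TCP [  0.5 -87.4  44.7] turn(tool) [-0.001  0.001 -0.   ] shift now-axes mm [0.7 0.4 0.2] shift target-axes [0.7 0.4 0.2] F [-0.7 -0.  -1.9] q [-0.7   0.69  1.24  0.36  1.8  -1.03] open 0.408 t 12.15
time_s: 12.45
eef_pos: [561.8, -216.5, 116.9]
orientation: [1.396, 1.899, -0.653]
wrist_force: [-0.3, 1.0, -1.2]
opening: 0.411
pegframe TCP [  0.5 -87.3  42.1] turn(tool) [-0.001  0.002 -0.   ] shift now-axes mm [0.1 0.3 0.2] shift target-axes [0.1 0.3 0.2] F [-0.3  1.  -1.2] q [-0.7   0.69  1.25  0.36  1.8  -1.03] open 0.411 t 12.45
```

```bash
python3 -m crank '[[0.3,0.002,0,0,0,0,0],[0.3,0.002,0,0,0,0,0],[0.3,0,0,0,0,0,0]]';python3 -c "from h import *;go((0.7,-87,18),1)"; python3 -m crank '[[0.3,0.002,0,0,0,0,0],[0.3,0.002,0,0,0,0,0],[0.3,0,0,0,0,0,0]]';python3 -c "from h import *;go((0.7,-87,18),1)"
```

```text
time_s: 12.75
eef_pos: [560.9, -214.0, 113.7]
orientation: [1.396, 1.899, -0.653]
wrist_force: [-0.2, -0.4, -1.0]
opening: 0.407
pegframe TCP [  0.5 -87.4  37.9] turn(tool) [-0.001  0.002 -0.   ] shift now-axes mm [19.9  0.4  0.1] shift target-axes [19.9  0.4  0.2] F [-0.2 -0.4 -1. ] q [-0.7   0.69  1.26  0.36  1.79 -1.03] open 0.407 t 12.75
time_s: 13.05
eef_pos: [560.2, -211.5, 110.6]
orientation: [1.396, 1.899, -0.653]
wrist_force: [-0.1, -0.1, -1.7]
opening: 0.414
pegframe TCP [  0.5 -87.4  33.9] turn(tool) [-0.001  0.002 -0.   ] shift now-axes mm [15.9  0.4  0.1] shift target-axes [15.9  0.4  0.2] F [-0.1 -0.1 -1.7] q [-0.7   0.69  1.26  0.36  1.78 -1.03] open 0.414 t 13.05
```

```bash
python3 -m crank '[[0.3,0.0025,0,0,0,0,0],[0.3,0.0025,0,0,0,0,0],[0.3,0.0025,0,0,0,0,0],[0.3,0.0025,0,0,0,0,0],[0.3,0,0,0,0,0,0]]';python3 -c "from h import *;go((0.7,-87,18),1)"; python3 -m crank '[[0.3,0.0015,0,0,0,0,0],[0.3,0.0015,0,0,0,0,0],[0.3,0,0,0,0,0,0],[0.3,0,0,0,0,0,0]]';python3 -c "from h import *;go((0.7,-87,18),1)"
```

```text
time_s: 13.55
eef_pos: [558.2, -205.2, 102.8]
orientation: [1.396, 1.899, -0.653]
wrist_force: [-0.3, 0.2, -2.0]
opening: 0.411
pegframe TCP [  0.5 -87.4  23.7] turn(tool) [-0.001  0.001 -0.   ] shift now-axes mm [5.7 0.4 0.2] shift target-axes [5.7 0.4 0.2] F [-0.3  0.2 -2. ] q [-0.69  0.69  1.28  0.36  1.77 -1.03] open 0.411 t 13.55
time_s: 13.95
eef_pos: [557.9, -203.8, 101.0]
orientation: [1.396, 1.898, -0.653]
wrist_force: [-1.0, -0.4, -2.0]
opening: 0.41
pegframe TCP [  0.6 -87.3  21.3] turn(tool) [-0.001  0.002 -0.001] shift now-axes mm [3.3 0.3 0.1] shift target-axes [3.3 0.3 0.1] F [-1.  -0.4 -2. ] q [-0.69  0.69  1.29  0.36  1.76 -1.04] open 0.41 t 13.95
```

Now 1 mm steps until the collar contacts the shoulder.

```bash
for i in 1; do python3 -m crank '[[0.3,0.001,0,0,0,0,0],[0.3,0.001,0,0,0,0,0],[0.3,0,0,0,0,0,0]]'; python3 -c "from h import *;go((0.7,-87,18),1)"; python3 -m crank '[[0.3,0.001,0,0,0,0,0],[0.3,0,0,0,0,0,0]]'; python3 -c "from h import *;go((0.7,-87,18),1)"; done
```

```text
time_s: 14.25
eef_pos: [557.4, -202.5, 99.3]
orientation: [1.396, 1.899, -0.653]
wrist_force: [-0.1, -0.1, -1.6]
opening: 0.411
pegframe TCP [  0.6 -87.3  19.2] turn(tool) [-0.001  0.002 -0.001] shift now-axes mm [1.2 0.3 0.1] shift target-axes [1.2 0.3 0.1] F [-0.1 -0.1 -1.6] q [-0.69  0.69  1.29  0.36  1.76 -1.04] open 0.411 t 14.25
time_s: 14.45
eef_pos: [557.2, -201.9, 98.5]
orientation: [1.396, 1.898, -0.653]
wrist_force: [-0.9, -1.1, -1.5]
opening: 0.409
pegframe TCP [  0.6 -87.3  18.2] turn(tool) [-0.001  0.002 -0.001] shift now-axes mm [0.2 0.3 0.1] shift target-axes [0.2 0.3 0.1] F [-0.9 -1.1 -1.5] q [-0.69  0.69  1.29  0.36  1.76 -1.04] open 0.409 t 14.45
```

```bash
python3 -m crank '[[0.3,0.001,0,0,0,0,0],[0.3,0,0,0,0,0,0]]'; python3 -c "from h import *;go((0.7,-87,18),1)"; python3 -m crank '[[0.3,0.001,0,0,0,0,0],[0.3,0,0,0,0,0,0]]'; python3 -c "from h import *;go((0.7,-87,18),1)"
```

```text
time_s: 14.65
eef_pos: [557.2, -201.8, 98.4]
orientation: [1.396, 1.897, -0.653]
wrist_force: [-1.1, -1.9, 0.9]
opening: 0.412
pegframe TCP [  0.6 -87.3  18. ] turn(tool) [-0.001  0.003 -0.001] shift now-axes mm [-0.   0.3  0.1] shift target-axes [-0.   0.3  0.1] F [-1.1 -1.9  0.9] q [-0.69  0.69  1.3   0.36  1.76 -1.04] open 0.412 t 14.65
time_s: 14.85
eef_pos: [557.2, -201.8, 98.4]
orientation: [1.395, 1.896, -0.653]
wrist_force: [-0.7, -3.0, 5.4]
opening: 0.409
pegframe TCP [  0.6 -87.3  17.9] turn(tool) [-0.     0.004 -0.001] shift now-axes mm [-0.1  0.3  0.1] shift target-axes [-0.1  0.3  0.1] F [-0.7 -3.   5.4] q [-0.69  0.69  1.3   0.36  1.75 -1.04] open 0.409 t 14.85
```

Contact came at TCP z of 17.9, against a prediction of 17.9, with about 6 N on the shoulder. I'll release gently and retract along the axis.

```bash
python3 -m crank '[[0.43,0,0,0,0,0,0],[0.46,0,0,0,0,0,0],[0.52,0,0,0,0,0,0],[0.62,0,0,0,0,0,0],[0.62,0,0,0,0,0,0]]'; python3 -m crank '[[0.62,-0.005,0,0,0,0,0],[0.62,-0.01,0,0,0,0,0],[0.62,-0.02,0,0,0,0,0],[0.62,-0.03,0,0,0,0,0],[0.62,-0.04,0,0,0,0,0],[0.62,-0.05,0,0,0,0,0],[0.62,-0.03,-0.03,0,0,0,0],[0.62,0,0,0,0,0,0]]';python3 - <<'E'
from h import *
go((0.7,-87,50),1)
from bench import optics
for n,x0,y0 in(('scene',320,180),('top',335,150)):
    p,d=optics.camera(n);i=optics.camera_info(n);np.savez(f'pics/{n}6.npz',p=p,d=d,**i)
    f=load(n,'6');v,u=np.mgrid[150:285,320:425];P,z=pts(f,np.c_[u.ravel(),v.ravel()]);q=((P-O)@R0)[z>0]
    a=q[(np.hypot(q[:,0]-2,q[:,1]+87.6)<18)&(q[:,2]>38)&(q[:,2]<50)]
    print(n,'top end',len(a),np.median(a,0),a[:,2].std())
    im=cv2.resize(cv2.cvtColor(p,cv2.COLOR_RGB2BGR)[y0:y0+100,x0:x0+80],None,fx=5,fy=5,interpolation=cv2.INTER_CUBIC)
    for P,c in((circ((2,-87.6,42.4),18),(0,0,255)),): cv2.polylines(im,[np.int32((proj(i,W(P))-(x0,y0)+.5)*5)],True,c,1)
    cv2.imwrite(f'pics/x{n}6.png',im)
cv2.imwrite('pics/s6.png',np.hstack([cv2.imread('pics/xscene6.png'),cv2.imread('pics/xtop6.png')]))
E
```

```text
time_s: 15.35
eef_pos: [556.8, -200.5, 96.9]
orientation: [1.396, 1.899, -0.652]
wrist_force: [-1.0, 0.0, 0.9]
opening: 0.588
time_s: 16.15
eef_pos: [562.9, -328.5, 244.3]
orientation: [1.396, 1.888, -0.657]
wrist_force: [-0.1, -1.2, 0.7]
opening: 0.621
pegframe TCP [   0.8 -119.8  208.5] turn(tool) [-0.002  0.011 -0.006] shift now-axes mm [158.7  31.9  -1.8] shift target-axes [ 1.585e+02  3.280e+01 -1.000e-01] F [-0.1 -1.2  0.7] q [-0.8   0.75  0.91  0.34  2.08 -1.03] open 0.621 t 16.15
scene top end 225 [  1.61164246 -88.40242973  41.90064767] 1.6656565542241006
top top end 98 [  1.69009778 -87.53306383  41.89191664] 1.5766163273825522
```

View pics/s6.png

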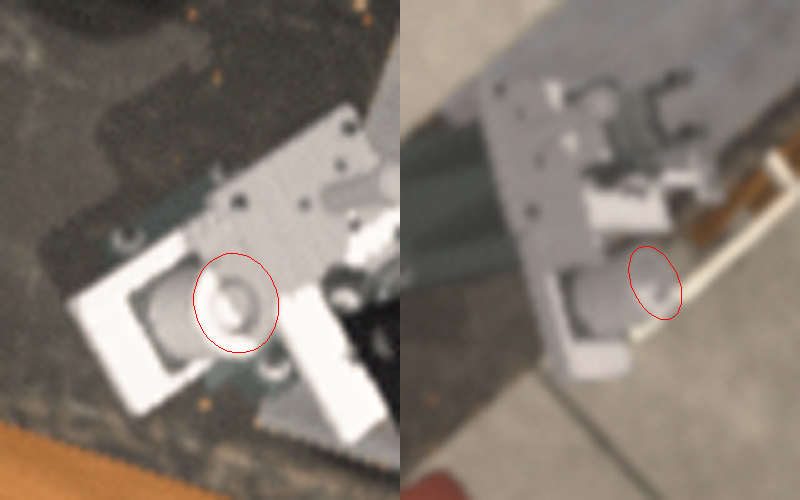

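The collar sits square on the plug: its end matches the drawn ring at (236,303) in the scene crop, and depth puts its top end at z of about 41.9 mm against 42.4 expected. The clamp is still back, with its fork tips at (690,100) in the top crop, and the gripper is clear. I'll hand it in.

```bash
python3 -m crank '[[0.62,0,0,0,0,0,0],[0.62,0,0,0,0,0,0]]'; python3 -c "from bench import ticket;print(ticket.finish_job())"
```

```text
time_s: 16.45
eef_pos: [563.7, -321.7, 237.9]
orientation: [1.396, 1.901, -0.652]
wrist_force: [-0.3, 0.9, -0.5]
opening: 0.62
the job is handed in; nothing more can be done
None
```

The collar is on the plug and the job is handed in at about 16.5 s of the 51 s allowed; no verdict was reported.

- **Clamp:** I pressed the pawl pad with closed fingers until the clamp sprang back. The last pictures show it still open.
- **Lift:** I gripped the collar, moved it 4 mm up-slope and drew it off the peg. The only force on the wrist was its weight, about 2 N.
- **Placing:** I lowered it over the plug in 1 to 2.5 mm steps. It met the shoulder at the predicted height with about 6 N. I then released it and pulled straight back.
- **Last checks:** Depth from both cameras puts the collar's top end about 0.5 mm below the expected height and within about 1 mm of the plug's axis, both inside the measuring noise. The gripper was clear of everything, with wrist force near zero.
- **Disagreements and gaps:** The two views differed by 1 to 2 mm on where the plug was, so I used the average. While I pressed the pawl, the force was partly down-slope and the fingertips slid about 3 mm, with no visible effect. I did not measure the other objects again; the arm's path stayed clear of them.

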